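# Snug up the microscope's hold-down bolt with a ring spanner

### The arm

A 6-joint arm with a two-finger parallel gripper is mounted at the origin on the work surface. World frame = base frame: x ahead of the robot, y to its left, z up, the work surface at z = 0. Lengths are in mm, angles in rad, forces in N, time in s.
With the tool pointing down it reaches from about 375 to 925 mm from the base axis. Payload 5.7 kg.
Tool frame: the origin (TCP) lies midway between the tips of the shut fingers; the grasp point (between the pads) lies 19 mm behind it (r.grasp_offset is the z of the grasp point in the tool frame, in mm); z points along the fingers, y is the line along which they close (so a half turn about z gives the same grasp; the last joint's range is limited). The gripper opens to 85 mm and grips with 20 to 120 N. Pads are 22 mm wide; open, the fingers measure 114 mm over their backs; the gripper's body (76 mm by 85 mm) begins 54 mm behind the grasp point. The pads swing forward as they close: fully open they stand 13 mm farther back than shut.
Start: joints at [1.202, 0.359, 1.51, -0, 1.272, -0.115], TCP at [150.645, 580.749, 231.267] pointing down, gripper open.
Joint ranges: [-2.97, 2.97], [-1.01, 2.36], [0.21, 2.38], [-0.96, 4.11], [0.2, 2.71], [-2.98, 2.98]. Speed limits (rad/s): [2.39, 2.39, 3.14, 3.14, 3.14, 3.14].

### API

Orientations are given as a unit quaternion [x, y, z, w].
In Python, from workcell import r, vision, job gives the robot as it stands.
- The arm moves only by the tool drive_tool, never from a script. Its arguments are lists of equal length, an entry for each row: "xyz": the shift along the tool's x, y, z in units of 50 mm (1.0 is 50 mm), a list of three; "turn": the turn, a rotation vector about the tool's x, y, z in units of 5 degrees (1.0 is 5 degrees), a list of three; "gripper": the finger opening in mm, from 0 to 85.4. A call has 1 to 12 rows; each row shifts and turns the commanded pose from where the row before left it, along the tool's axes as they then stand; what a row does not reach is not made up. A row lasts 1/8 s, in which the tool goes at most 62.5 mm and 10.7 degrees, less where a joint would pass 70% of its speed; a pose out of reach is approached as far as the arm can. A call is refused whole if a number of a shift passes 1 or a number of a turn 1, either way. A call with a gripper value outside its range is refused whole. The fingers move at their own pace and stop on an object; "force" is the grip in N (left out, the last holds). Time passes only in rows, so rows that do not move let the fingers close. It gives the time, the measured TCP pose, the force, the opening and the grip force at its end, in the units of the state.
- r.get_obs(): the state, without advancing time (a new reading comes with each control period).
- vision.read_camera(name): name is "scene" or "top"; returns the picture (384x512x3 uint8, red, green, blue); there is no depth.
- vision.camera_params(name): a dict with "K" (3x3 intrinsics, pixels), "view" (4x4, takes a point from world to camera coordinates). Camera axes: x right, y up, looking along -z (the intrinsics and any distortion apply to the point x, -y, -z); pixel columns grow to the right and rows downward; lengths in mm; the calibration is good to about 2 mm. A picture is of the moment at which its call begins. camera_params takes no time and is no camera call.
- job.hand_in(): hands the job in; it is judged then, once.
The state is a dict: "t": time; "joint_pos": joint angles; "dq": joint speeds; "tau": joint torques, N m; "eef_pos": TCP position; "ee_rot": TCP orientation; "contact_force": force on the tool from outside, world axes, zero at the start; "moment": the same for the moment, N m; "width": finger opening in mm; "grip_force": force on a finger pad.
Only numpy, scipy, OpenCV 4.12 (cv2) and the standard library are available. Lean on these libraries where they do the work, as an engineer would, in place of code of your own. Each camera call takes 0.05 s, during which the arm holds its last target. There are 200 camera calls.

### The job

The microscope has been moved, and the hold-down bolt in the recess between its front foot and its rear lamp housing is loose. With the larger end of the ring spanner fully seated on the head, tighten the bolt clockwise in short strokes, lifting and reseating the spanner each time, until it comes up snug on its rubber washer, but do not crush the rubber. Be gentle with the microscope, leave the other things where they are, and lay the spanner back flat on its blue mat.

Things in the scene. Friction and masses are not known exactly. Their poses are not given: they have to be found in the camera images.
- microscope: White and black upright microscope, 310 x 230 x 430 mm, fixed. Origin: on the hold-down bolt's axis at table height; x to its rear, y out of the recess in its base, z up. Recess: x -39 to +39 mm, from the waist at y = -30 (70 high), open to +y and up; its floor is a lug 18 high to y = +28. Stage, pillar and head lie at y < -20; a focus knob (radius 31; x 110, z 125) ends at y = -6.
- front_foot: Front foot of the microscope's base: white block 75 mm high, x -150 to -39 and y -196 to +36 mm in the microscope's frame (same origin and axes as microscope). Its corner (-39, +36) blocks the seated spanner's handle: the spanner's x axis gets no farther than 130 degrees anticlockwise of the microscope's x axis.
- rear_housing: Rear lamp housing of the base: white block with black vents, 75 mm high, x +39 to +160 and y -196 to +36 mm in the microscope's frame (same origin and axes as microscope). Its corner (+39, +36) blocks the seated spanner's handle: the spanner's x axis gets no nearer than 50 degrees anticlockwise of the microscope's x axis.
- bolt_seat (a point): On the bolt's axis at the underside of its steel hex head, where that meets a steel washer (36 mm across) 25 mm above the table; turns with the bolt; z up, x to a corner of the hexagon (red paint dab). Head: 24 mm across flats for 8 mm, then bevelled to 19 mm across flats at its top, 13 mm above this point. A 4 mm black rubber washer lies under the steel one.
- washer (a joint): How far the tightened bolt has wound up its rubber washer, in rad, 0 at the start. The bolt runs under about 0.1 N m for 85 to 140 degrees (not known beforehand), then comes up hard. From 0.45 N m on the rubber winds up by 1 rad per 8 N m; unloaded, it springs back to 0.02 to 0.06 and stays. Snug is 0.75 to 1.5 N m (a push of 7 to 14 N, 108 mm out); at 1.65 N m it is crushed.
- wrench: Steel double-ended deep-offset ring spanner, 240 mm long, about 0.26 kg. Origin: centre of the larger ring's underside; x along the spanner to the smaller ring, z up as it lies, rings down. Larger ring: 15 mm high, 40 mm outside, hexagonal hole 25.2 mm across flats with corners on x: fits the head every 60 degrees, 5 degrees of play either way. Seated, its origin is at bolt_seat.
- wrench_grip (a point): Where to hold the spanner: centre of its straight handle bar (14 mm wide, 10 mm high, 120 mm long), at (108, 0, 32) mm in the spanner's frame, axes as the spanner's.
- wrench_tail (a point): Centre of the underside of the spanner's smaller ring (36 mm outside, 15 mm high), at (200, 0, 0) mm in the spanner's frame.
- mat: Blue bench mat, 170 (x) x 300 (y) x 4 mm, fixed; origin at the centre of its underside. The spanner lies on it at the start, along y.
- oil: Amber immersion-oil bottle with black cap, 32 mm across, 72 mm high, bystander; origin at the centre of its underside.
- objective: Black microscope objective standing on its thread, 30 mm across, 52 mm high, bystander; origin at the centre of its underside.
- slidebox: Closed teal slide box, 170 x 85 x 34 mm, bystander; origin at the centre of its underside.
Things that resemble listed ones, but are neither listed nor needed, are in the scene too. What is shaped like the wrench but green or orange is not meant.

How it is judged (in metres and radians):
On the way, in this order (a step that is already met when the one before it is completed fails the run):
1. the spanner's larger ring is fully seated on the bolt head (underside within 3.5 mm of the washer, centred within 3 mm, level within 6 degrees) (z of wrench in the frame of bolt_seat below 0.0035 m and horizontal distance between wrench and bolt_seat below 0.003 m and angle between wrench's own z axis and vertical below 0.105 rad), for 0.1 s.
2. the spanner is lifted off the hexagon (by 9 mm or more) for a new stroke (z of wrench in the frame of bolt_seat above 0.009 m), for 0.05 s.
3. the bolt is drawn up snug with the spanner seated on it (washer wound up by 0.035 rad or more, about 0.7 N m) (value of joint washer above 0.035 rad and z of wrench in the frame of bolt_seat below 0.006 m and horizontal distance between wrench and bolt_seat below 0.004 m), for 0.2 s.
At the end, for the whole second after the job is handed in: The bolt is left snug on its rubber washer (washer wound up by 0.01 to 0.15 rad), and the spanner lies flat and still on the blue mat, rings down, the middle of its handle within 75 mm (across) and 100 mm (along) of the mat's centre, released (value of joint washer between 0.01 and 0.15 rad and x of wrench_grip in the frame of mat between -0.075 and 0.075 m and y of wrench_grip in the frame of mat between -0.1 and 0.1 m and z of each of wrench, wrench_tail in the frame of mat below 0.008 m and angle between wrench's own z axis and vertical below 0.07 rad and linear speed of wrench below 0.01 m/s); the robot touches nothing.
It fails at once if the bolt is overtightened and the rubber washer crushed (wound up past 0.15 rad, about 1.65 N m) (value of joint washer above 0.15 rad).
It fails at once if the spanner knocks or is forced against the microscope's front foot or rear housing (over 15 N) (contact force between wrench and front_foot above 15 N or contact force between wrench and rear_housing above 15 N).
It fails at once if the robot itself pushes on the microscope (over 10 N) (contact force between any of the arm, the fingers and microscope above 10 N).
It fails at once if a bystander is moved by more than 15 mm (distance of any of oil, objective, slidebox from where it was at the start of the episode above 0.015 m).
It also fails if it takes over 72 s, if anything falls off the work surface, if the arm or the gripper's body presses on something with over 40 N, if the wrist force passes 120 N, or if a joint passes its speed limit or range.

## Working session

There is one attempt and no reset: what is moved stays moved. The work goes in short steps, Python scripts to look and compute and a tool call to move; the robot and the scene stay as the last step left them, time stands still between calls to the robot, and variables do not carry over. Pictures are saved under pics/ and viewed, at most 10 in all, crops included, and the job is handed in when it is done.

Besides the shell and the picture viewer there is one more tool, called after "Emit:" by a JSON object that holds its "method" and its "body". drive_tool: Moves the arm, as the interface text tells. Its arguments: {"type":"object","properties":{"xyz":{"type":"array","items":{"type":"array","items":{"type":"number"}}},"turn":{"type":"array","items":{"type":"array","items":{"type":"number"}}},"gripper":{"type":"array","items":{"type":"number"}},"force":{"type":"number"}},"required":["xyz","turn","gripper"]}

```bash
ls; mkdir -p pics; python3 - <<'E'
from workcell import r, vision, job
import cv2
for n in ("scene","top"):
    im=vision.read_camera(n); cv2.imwrite(f"pics/{n}0.png",cv2.resize(im[:,:,::-1],(800,600),interpolation=cv2.INTER_CUBIC))
    cv2.imwrite(f"raw_{n}.png",im[:,:,::-1])
    p=vision.camera_params(n); print(n,p)
print(r.get_obs(), r.grasp_offset)
E
```

```text
pics
scene {'K': array([[385.08553795,   0.        , 254.83856806],
       [  0.        , 385.08553795, 194.81330008],
       [  0.        ,   0.        ,   1.        ]]), 'view': array([[-7.47060707e-01,  6.64724372e-01,  6.46597878e-03,
         3.41518212e+02],
       [-5.11470248e-01, -5.80982384e-01,  6.33133204e-01,
         1.41297802e+02],
       [ 4.24615692e-01,  4.69681784e-01,  7.74015850e-01,
        -1.41020834e+03],
       [ 0.00000000e+00,  0.00000000e+00,  0.00000000e+00,
         1.00000000e+00]])}
top {'K': array([[445.76213686,   0.        , 251.90825808],
       [  0.        , 445.76213686, 198.73107709],
       [  0.        ,   0.        ,   1.        ]]), 'view': array([[-5.32346250e-02, -9.98581646e-01, -8.78574431e-04,
        -3.23802192e+01],
       [ 9.72730742e-01, -5.20553649e-02,  2.26020224e-01,
        -4.47615472e+02],
       [-2.25745382e-01,  1.11774855e-02,  9.74122213e-01,
        -1.53862567e+03],
       [ 0.00000000e+00,  0.00000000e+00,  0.00000000e+00,
         1.00000000e+00]])}
{'t': 0.1, 'joint_pos': array([ 1.20189967e+00,  3.59432960e-01,  1.51135187e+00, -2.06685792e-06,
        1.27252801e+00, -1.15103277e-01]), 'dq': array([-0.0003641 ,  0.00036367, -0.00269159,  0.00091671,  0.00038988,
        0.00192877]), 'tau': array([ 9.17791549e-04, -5.28661358e+01, -2.79350156e+01, -3.68293308e-05,
        5.02375304e-03,  1.51448108e-05]), 'eef_pos': array([150.42498301, 580.1784093 , 230.52714371]), 'ee_rot': array([ 1.26556049e-01,  9.91959085e-01, -8.35264298e-04, -2.05157356e-04]), 'contact_force': array([ 0.03016839,  0.04207001, -0.75684639]), 'moment': array([ 0.05743434, -0.00139295,  0.0192148 ]), 'grip_force': 0.0, 'width': 85.73797711302609} -18.700000000000003
```

View pics/scene0.png

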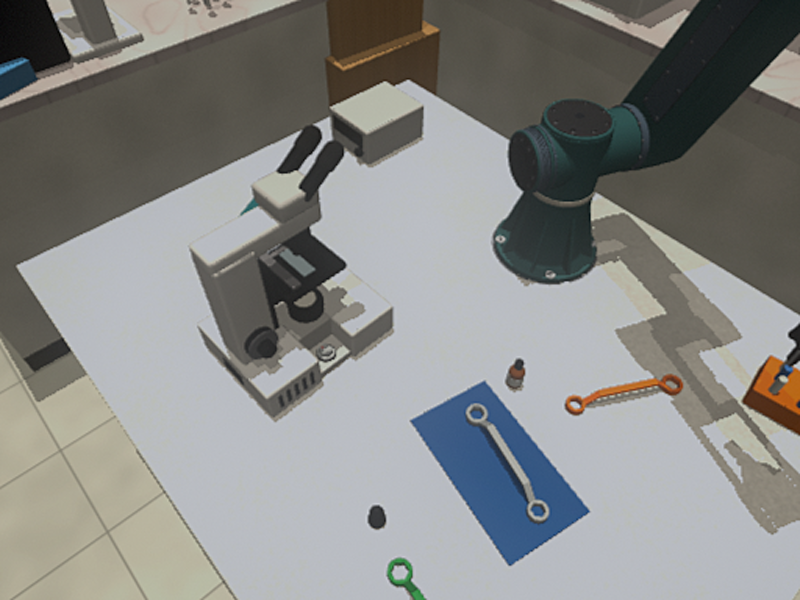

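View pics/top0.png

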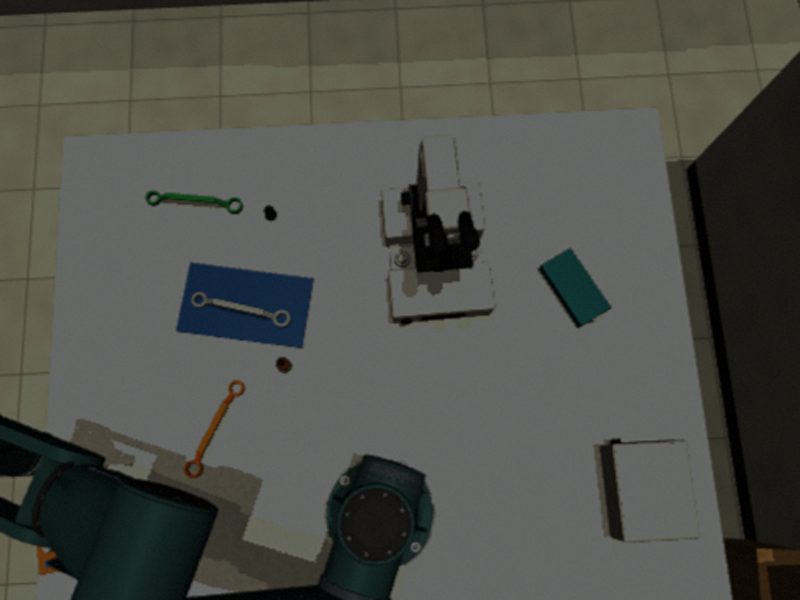

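Scene view: candidates for the spanner are silver on the blue mat (scene 476,413 to 538,510; top 199,299 to 282,318), green (scene 400,572) and orange (scene 575,404). I choose the silver one. The bolt is at scene (326,352), top (402,258). Next is one close crop of both views.

```bash
python3 - <<'E'
import cv2,numpy as np
s=cv2.imread("raw_scene.png");t=cv2.imread("raw_top.png")
def c(im,x,y,w,h,W,H):
    o=cv2.resize(im[y:y+h,x:x+w],(W,H),interpolation=cv2.INTER_CUBIC)
    return cv2.convertScaleAbs(o,alpha=1.0 if im is s else 2.0)
# scene wrench x 255-385,y 240-365 ; top wrench x110-205,y165-225; scene recess x125-255,y170-270; top recess 240-320,115-210
a=c(s,285,245,80,100,320,400)
b=c(t,110,165,95,60,475,300)
d=c(s,170,190,90,60,450,300)
e=c(t,238,110,90,100,270,300)
can=np.zeros((600,800,3),np.uint8)
can[:400,:320]=a; can[:300,320:795]=b; can[300:,320:770]=d
can[400:600,0:180]=cv2.resize(e,(180,200))
cv2.imwrite("pics/crop1.png",can)
E
```

```text
(no output)
```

View pics/crop1.png

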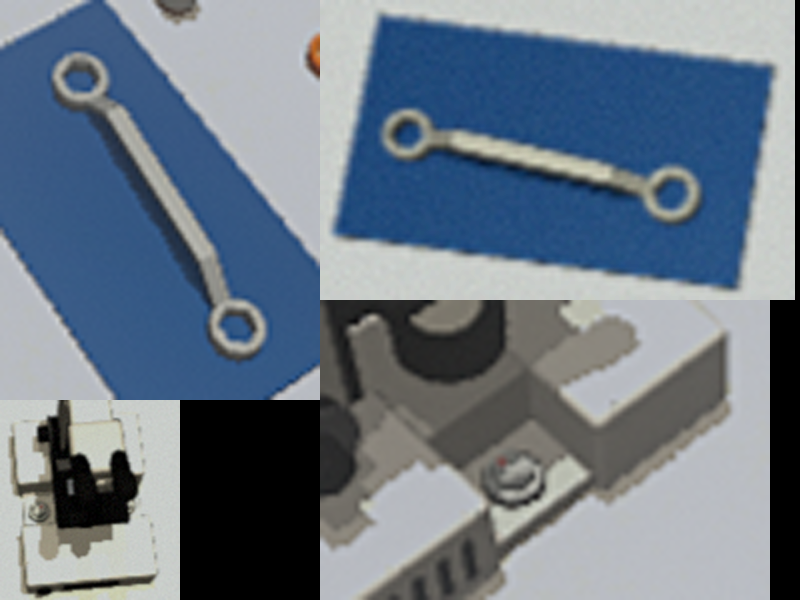

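Crop shows the silver spanner, its larger ring probably at scene (305,265) / top (180,204). The bolt head is at scene (209,224) with the red dab to its left, and top (257,166). Now I fit the poses.

```bash
cat > h.py <<'E'
import numpy as np, cv2
from scipy.optimize import minimize, least_squares
from workcell import r, vision, job
P={n:vision.camera_params(n) for n in("scene","top")}
def proj(n,p):
    p=np.atleast_2d(p); V=P[n]["view"]; c=p@V[:3,:3].T+V[:3,3]
    c=c*[1,-1,-1]; q=c@P[n]["K"].T; return q[:,:2]/q[:,2:]
def tri(ps,pt):
    f=lambda x:np.r_[(proj("scene",x)-ps).ravel(),(proj("top",x)-pt).ravel()]
    s=least_squares(f,[600,100,20.]); return s.x,np.abs(s.fun).max()
def ray(n,px,z):
    f=lambda x:(proj(n,[x[0],x[1],z])-px).ravel()
    return least_squares(f,[600,100.]).x
A=np.linspace(0,2*np.pi,49)
def circ(cx,rad,z): return np.c_[cx+rad*np.cos(A),rad*np.sin(A),0*A+z]
def hexa(cx,af,z):
    a=np.arange(6)*np.pi/3; R=af/np.sqrt(3); return np.c_[cx+R*np.cos(a),R*np.sin(a),0*a+z]
def xf(p,pose,z0):
    c,s=np.cos(pose[2]),np.sin(pose[2]); return p@np.array([[c,s,0],[-s,c,0],[0,0,1]])+[pose[0],pose[1],z0]
def render(n,pose,z0,shape=(384,512),S=4):
    im=np.zeros((shape[0]*S,shape[1]*S),np.uint8)
    def px(p): return np.round(proj(n,xf(p,pose,z0))*S+(S-1)/2).astype(np.int32)
    def hull(p,v): cv2.fillConvexPoly(im,cv2.convexHull(px(p)),v)
    for cx,R,h in((0,20,25.2),(200,18,21.)):
        hull(np.r_[circ(cx,R,0),circ(cx,R,15)],255)
        a=np.zeros_like(im);b=a.copy()
        cv2.fillConvexPoly(a,cv2.convexHull(px(hexa(cx,h,15))),1);cv2.fillConvexPoly(b,cv2.convexHull(px(hexa(cx,h,0))),1)
        im[(a&b)>0]=0
    bx=lambda x0,x1,z,w:np.array([[x,y,z+dz] for x in(x0,x1) for y in(-w,w) for dz in(-5,5)])
    hull(bx(48,168,32,7),255)
    hull(np.r_[bx(46,50,32,6),bx(17,19,9,6)],255); hull(np.r_[bx(166,170,32,6),bx(183,185,9,6)],255)
    return cv2.resize(im,shape[::-1],interpolation=cv2.INTER_AREA)/255.
E
python3 - <<'E'
from h import *
s=cv2.imread("raw_scene.png").astype(float);t=cv2.imread("raw_top.png").astype(float)
for nm,a,b in(("ringA",(305,265),(180.2,203.8)),("ringB",(344.3,327),(127.6,191.8)),("bolt",(208.8,224),(257.2,165.8)),("oilcap",(331,231.5),(181.5,232.5)),("foot(-39,36)",(226,213.6),(250,173.5))):
    x,e=tri(np.array(a),np.array(b)); print(nm,x.round(1),e.round(2))
# mat mask: blue hull
M={}
for n,im in(("scene",s),("top",t)):
    hsv=cv2.cvtColor(im.astype(np.uint8),cv2.COLOR_BGR2HSV)
    blue=((hsv[...,0]>100)&(hsv[...,0]<118)&(hsv[...,1]>120)).astype(np.uint8)
    k,l,st,ce=cv2.connectedComponentsWithStats(blue)
    # component near wrench
    pt=(310,300) if n=="scene" else (150,215)
    sub=[i for i in range(1,k) if st[i,4]>300]; i=min(sub,key=lambda i:np.hypot(*(ce[i]-pt)))
    h=cv2.convexHull(np.argwhere(l==i)[:,::-1].astype(np.int32)); rr=cv2.boxPoints(cv2.minAreaRect(h))
    ap=cv2.approxPolyDP(h,6,True)[:,0]
    w=np.array([ray(n,p,4) for p in ap.astype(float)]); print(n,st[i],ap.tolist(),w.round(0).tolist(), w.mean(0))
    m=np.zeros(blue.shape,np.uint8);cv2.fillConvexPoly(m,h,1); m=cv2.erode(m,np.ones((5,5)))
    ratio=np.clip((im[...,2]/np.maximum(im[...,0],1)-.35)/.5,0,1)
    M[n]=(m,ratio)
def cost(p):
    return sum((np.abs(render(n,p,4.)-M[n][1])*M[n][0]).sum() for n in M)
a=tri(np.array((305,265.)),np.array((180.2,203.8)))[0];b=tri(np.array((344.3,327.)),np.array((127.6,191.8)))[0]
for u,v in((a,b),(b,a)):
    d=(v-u)[:2]; p0=[u[0],u[1],np.arctan2(d[1],d[0])]
    q=minimize(cost,p0,method="Nelder-Mead",options=dict(initial_simplex=np.array([p0]*4)+np.vstack([np.zeros(3),np.diag([5,5,.05])]),xatol=.02,fatol=.05))
    print(q.x,np.degrees(q.x[2]),q.fun)
    for n in M: print(n,(np.abs(render(n,q.x,4.)-M[n][1])*M[n][0]).sum(),M[n][1][M[n][0]>0].sum())
E
```

```text
ringA [449.  207.5   9.3] 0.41
ringB [504.2 400.5   9.6] 0.61
bolt [574.7 -82.2  23.9] 0.15
oilcap [335.1 196.9  58.5] 0.37
foot(-39,36) [531.  -51.4  70.6] 0.82
scene [ 263  245  114  117 5450] [[376, 327], [326, 361], [263, 269], [310, 245]] [[439.0, 456.0], [601.0, 426.0], [546.0, 135.0], [385.0, 170.0]] [492.67674636 296.73483256]
top [ 113  169   87   53 3096] [[199, 179], [192, 221], [113, 211], [122, 169]] [[542.0, 135.0], [385.0, 165.0], [437.0, 452.0], [596.0, 422.0]] [489.99881526 293.62972371]
[450.01755501 207.59227332   1.29141652] 73.99271600247 783.7093943237485
scene 735.612065788215 1351.6599915371942
top 48.09732853553354 364.5413376821323
[504.7919016  399.49615106  -1.84847423] -105.90977220292065 868.3040083877294
scene 794.9975195598674 1351.6599915371942
top 73.30648882786194 364.5413376821323
```

```bash
cat >> h.py <<'E'
def soft(n,im,hull_erode=5):
    im=im.astype(float); hsv=cv2.cvtColor(im.astype(np.uint8),cv2.COLOR_BGR2HSV)
    blue=((hsv[...,0]>100)&(hsv[...,0]<118)&(hsv[...,1]>120)).astype(np.uint8)
    k,l,st,ce=cv2.connectedComponentsWithStats(blue); pt=(310,300) if n=="scene" else (150,215)
    i=min([i for i in range(1,k) if st[i,4]>300],key=lambda i:np.hypot(*(ce[i]-pt)))
    h=cv2.convexHull(np.argwhere(l==i)[:,::-1].astype(np.int32))
    m=np.zeros(blue.shape,np.uint8);cv2.fillConvexPoly(m,h,1);m=cv2.erode(m,np.ones((hull_erode,)*2))
    ra=im[...,2]/np.maximum(im[...,0],1); b=np.median(ra[(l==i)]); w=np.percentile(ra[m>0],97)
    return m,np.clip((ra-b)/(w-b),0,1)
def fit(M,p0,z0,d=(5,5,.05)):
    cost=lambda p:sum((np.abs(render(n,p,z0)-M[n][1])*M[n][0]).sum() for n in M)
    q=minimize(cost,p0,method="Nelder-Mead",options=dict(initial_simplex=np.array([p0]*4)+np.vstack([np.zeros(3),np.diag(d)]),xatol=.02,fatol=.05))
    return q.x,q.fun
E
python3 - <<'E'
from h import *
s=cv2.imread("raw_scene.png");t=cv2.imread("raw_top.png")
M={"scene":soft("scene",s),"top":soft("top",t)}
for n in M: print(n,M[n][1][M[n][0]>0].sum())
for p0 in([450,207.6,1.29],[504.8,399.5,-1.85]):
    for k in(["scene"],["top"],["scene","top"]):
        x,f=fit({n:M[n] for n in k},p0,4.); print(k,x.round(2),np.degrees(x[2]).round(1),round(f,1))
a=cv2.resize(s[200:245,180:235],(550,450),interpolation=cv2.INTER_CUBIC)
b=cv2.convertScaleAbs(cv2.resize(t[140:185,243:268],(250,450),interpolation=cv2.INTER_CUBIC),alpha=1.8)
cv2.imwrite("pics/crop2.png",np.hstack([a,b]))
E
```

```text
scene 694.0249994408973
top 362.18178416468646
['scene'] [449.71 207.98   1.29] 73.8 185.3
['top'] [450.34 206.89   1.29] 73.9 65.7
['scene', 'top'] [450.34 207.38   1.29] 74.0 254.3
['scene'] [503.91 399.43  -1.84] -105.4 234.9
['top'] [504.34 398.53  -1.84] -105.7 92.8
['scene', 'top'] [504.79 399.7   -1.85] -105.9 332.6
```

View pics/crop2.png

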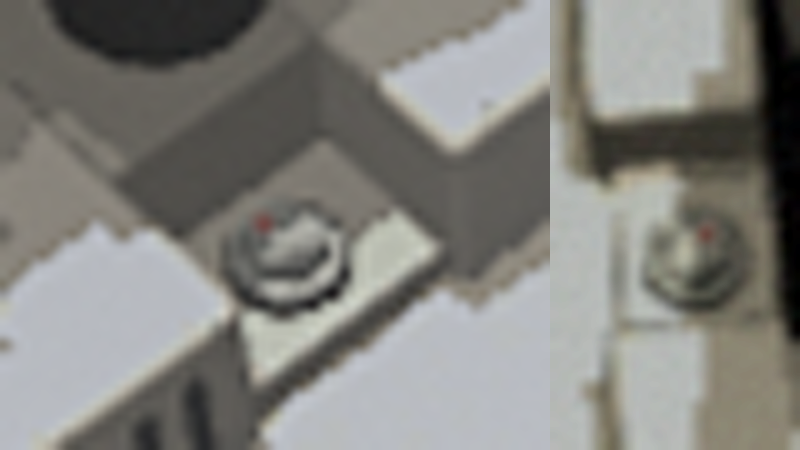

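Crop: the bolt's washer is centred near scene (208.3,225.5), top (257,165.3). The red dab is at scene (206,221.8), top (258.2,163.1). Recess corners are the foot at scene (225.3,215.1) and the housing at scene (203,230.8). From these I compute the bolt position and the moves.

```bash
python3 - <<'E'
from h import *
o=[("washer",(208.25,225.5),(256.95,165.25),25,(0,0)),("dab",(205.95,221.75),(258.15,163.05),36,None),("foot",(225.25,215.05),(249.05,172.55),75,(-39,36)),("rear",(203.05,230.75),(246.35,151.55),75,(39,36)),("lug-",(223.35,224.55),None,18,(-39,28))]
for nm,a,b,z,_ in o:
    print(nm,tri(np.array(a),np.array(b))[0].round(1) if b else "",ray("scene",a,z).round(1),ray("top",b,z).round(1) if b else "")
def f(p):
    res=[]
    for nm,a,b,z,m in o:
        if m is None: continue
        w=xf(np.array([[m[0],m[1],z]],float),p,0.)
        k=2 if nm=="washer" else 1
        res+=list(k*(proj("scene",w)-a).ravel())
        if b: res+=list(k*(proj("top",w)-b).ravel())
    return res
q=least_squares(f,[575,-83,.05]); print(q.x,np.degrees(q.x[2]),np.round(q.fun,1))
w=np.array([450.2,207.4]);g=w+108*np.array([np.cos(1.2915),np.sin(1.2915)]);print("grip",g)
from scipy.spatial.transform import Rotation as R
o=r.get_obs();Rm=R.from_quat(o["ee_rot"]).as_matrix();print(Rm.round(4));print(o["eef_pos"])
E
```

```text
washer [578.  -81.4  19.9] [579.5 -77.7] [577.  -81.8]
dab [581.  -86.   37.5] [580.3 -86.7] [581.8 -86.4]
foot [535.4 -48.8  69.8] [536.5 -43.8] [535.8 -50.9]
rear [617.5 -45.7  69. ] [619.7 -42.5] [614.9 -45.2]
lug-  [539.8 -53.9] 
[ 5.78378088e+02 -8.04538171e+01  3.51750098e-02] 2.0153796071130037 [-0.5 -1.5 -0.8 -0.7 -0.8 -0.1 -1.4 -0.5  0.9 -0.8 -0.6 -0.3  0.4 -0.2]
grip [479.97336561 311.21496376]
[[-9.680e-01  2.511e-01 -6.000e-04]
 [ 2.511e-01  9.680e-01 -1.600e-03]
 [ 2.000e-04 -1.700e-03 -1.000e+00]]
[150.42498301 580.1784093  230.52714371]
```

Emit:
{"method": "drive_tool", "body": {"xyz": [[-0.967,-0.444,0],[-0.967,-0.444,0],[-0.967,-0.444,0],[-0.967,-0.444,0],[-0.967,-0.444,0],[-0.967,-0.444,0],[-0.967,-0.444,0],[-0.967,-0.444,0],[0,0,0],[0,0,0.3],[0,0,0.3],[0,0,0.3]], "turn": [[0,0,0],[0,0,0],[0,0,0],[0,0,0],[0,0,0],[0,0,0],[0,0,0],[0,0,0],[0,0,1],[0,0,1],[0,0,1],[0,0,1]], "gripper": [85,85,85,85,85,85,85,85,85,85,85,85]}}

```text
t: 1.6
eef_pos: [480.2, 311.5, 185.4]
ee_rot: [0.298, 0.954, -0.0, -0.0]
contact_force: [0.4, -0.3, 0.1]
width: 84.9
grip_force: 0.0
```

Emit:
{"method": "drive_tool", "body": {"xyz": [[0,0,0.3],[0,0,0.3],[0,0,0.3],[0,0,0.3],[0,0,0],[0,0,0],[0,0,0],[0,0,0],[0,0,0],[0,0,0],[0,0,0],[0,0,0]], "turn": [[0,0,1],[0,0,1],[0,0,1],[0,0,1],[0,0,1],[0,0,1],[0,0,1],[0,0,1],[0,0,1],[0,0,1],[0,0,1],[0,0,1]], "gripper": [60,60,60,60,60,60,60,60,60,60,60,60]}}

```text
t: 3.1
eef_pos: [480.1, 311.5, 125.9]
ee_rot: [0.736, 0.677, -0.001, -0.0]
contact_force: [0.7, -0.4, -1.4]
width: 59.9
grip_force: 0.0
```

Emit:
{"method": "drive_tool", "body": {"xyz": [[0,0,0],[0,0,0],[0,0,0],[0,0,0],[0,0,0]], "turn": [[0,0,1],[0,0,1],[0,0,0.3],[0,0,0],[0,0,0]], "gripper": [60,60,60,60,60]}}

```text
t: 3.72
eef_pos: [480.4, 311.7, 126.2]
ee_rot: [0.799, 0.602, -0.0, 0.0]
contact_force: [0.4, 0.6, -0.3]
width: 59.7
grip_force: 0.0
```

Emit:
{"method": "drive_tool", "body": {"xyz": [[0,0,0.6],[0,0,0.6],[0,0,0.6],[0,0,0.38],[0,0,0],[0,0,0],[0,0,0],[0,0,0],[0,0,0],[0,0,0],[0,0,0]], "turn": [[0,0,0],[0,0,0],[0,0,0],[0,0,0],[0,0,0],[0,0,0],[0,0,0],[0,0,0],[0,0,0],[0,0,0],[0,0,0]], "gripper": [60,60,60,60,60,5,5,5,5,5,5], "force": 90}}

```text
t: 5.1
eef_pos: [481.0, 312.1, 18.4]
ee_rot: [0.799, 0.602, 0.001, 0.0]
contact_force: [-1.1, -1.0, 6.3]
width: 12.1
grip_force: 88.1
```

Emit:
{"method": "drive_tool", "body": {"xyz": [[0,0,-0.1],[0,0,-0.3],[0,0,-0.4],[0,0,-0.4],[0,0,-0.4],[0,0,-0.4],[0,0,-0.2],[0,0,0],[0,0,0],[0,0,0],[0,0,0]], "turn": [[0,0,0],[0,0,-0.5],[0,0,-1],[0,0,-1],[0,0,-1],[0,0,-1],[0,0,-1],[0,0,-1],[0,0,-1],[0,0,-1],[0,0,-0.4]], "gripper": [5,5,5,5,5,5,5,5,5,5,5]}}

```text
t: 6.48
eef_pos: [480.1, 311.5, 127.3]
ee_rot: [0.511, 0.859, -0.0, -0.0]
contact_force: [1.0, -0.1, -1.2]
width: 12.3
grip_force: 88.0
```

Emit:
{"method": "drive_tool", "body": {"xyz": [[-0.3,-0.1,0],[-0.7,-0.25,0],[-0.7,-0.25,0],[-0.7,-0.25,0],[-0.7,-0.25,0],[-0.7,-0.25,0],[-0.7,-0.25,0],[-0.7,-0.25,0],[-0.46,-0.12,0],[0,0,0],[0,0,0]], "turn": [[0,0,0],[0,0,0],[0,0,0],[0,0,0],[0,0,0],[0,0,0],[0,0,0],[0,0,0],[0,0,0],[0,0,0],[0,0,0]], "gripper": [5,5,5,5,5,5,5,5,5,5,5]}}

```text
t: 7.85
eef_pos: [528.0, 15.9, 127.2]
ee_rot: [0.512, 0.859, -0.0, -0.0]
contact_force: [0.3, 0.2, -1.7]
width: 12.1
grip_force: 88.0
```

```bash
python3 - <<'E'
from h import *
o=r.get_obs(); print(o["t"],o["eef_pos"],o["ee_rot"],o["contact_force"],o["moment"],o["width"])
q=o["ee_rot"]; th=2*np.arctan2(q[1],q[0]); print(np.degrees(th), "ring",o["eef_pos"][:2]-109.1*np.array([np.cos(th),np.sin(th)]))
I={n:vision.read_camera(n)[:,:,::-1] for n in P}
for n in I: cv2.imwrite(f"raw_{n}1.png",I[n])
s,t=I["scene"],I["top"]
a=cv2.resize(s[180:245,175:255],(560,455),interpolation=cv2.INTER_CUBIC)
b=cv2.convertScaleAbs(cv2.resize(t[130:195,225:259],(238,455),interpolation=cv2.INTER_CUBIC),alpha=1.8)
cv2.imwrite("pics/crop3.png",np.hstack([a,b]))
# dab red
for n,src in(("scene",cv2.imread("raw_scene.png")),("top",cv2.imread("raw_top.png"))):
    f=src.astype(float); red=np.clip(f[...,2]-f[...,:2].max(2)-8,0,None); x,y=((206,222) if n=="scene" else (258,163))
    w=red[y-4:y+5,x-4:x+5]; Y,X=np.mgrid[y-4:y+5,x-4:x+5]; print(n,w.sum(),(w*X).sum()/w.sum(),(w*Y).sum()/w.sum())
E
```

```text
7.85 [528.04824742  15.9043948  127.19116042] [ 5.12183306e-01  8.58876040e-01 -1.09552807e-04 -4.43523984e-04] [ 0.31732792  0.15790293 -1.69952905] [0.04860783 0.02810132 0.01602522] 12.070104338077376
118.38125604410536 ring [579.90744998 -80.08223505]
scene 70.0 205.8 221.78571428571428
top 12.0 258.0 162.91666666666666
```

View pics/crop3.png

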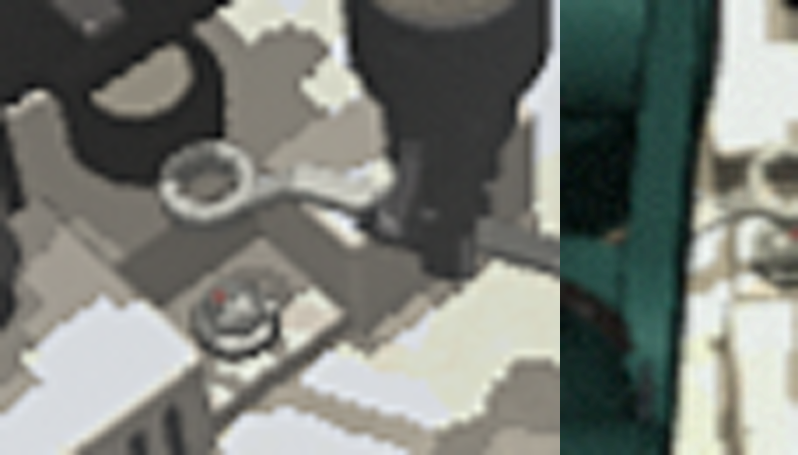

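The ring is held level over the recess: hole centre near scene (204.3,205), top (256.3,154). The bolt is below it at scene (208,225). I'll compare these with the kinematic prediction to find the local camera bias.

```bash
python3 - <<'E'
from h import *
c=np.array([579.9,-80.1,127.8])
print("pred ring top",proj("scene",c),proj("top",c))
s=cv2.imread("raw_scene1.png");t=cv2.imread("raw_top1.png")
# render-fit of ring only: mask around ring; bright metal vs bg ambiguous -> edges picture
a=cv2.resize(s[192:218,190:222],(512,416),interpolation=cv2.INTER_CUBIC)
b=cv2.convertScaleAbs(cv2.resize(t[143:173,247:267],(277,416),interpolation=cv2.INTER_CUBIC),alpha=1.8)
def draw(im,n,P3,x0,y0,k,col):
    p=((proj(n,P3)-[x0,y0]+.5)*k-.5).astype(int); cv2.polylines(im,[p],True,col,1)
pose=(579.9,-80.1,np.radians(118.4))
for im,n,x0,y0,k in((a,"scene",190,192,16),(b,"top",247,143,13.86)):
    draw(im,n,xf(circ(0,20,15),pose,112.8),x0,y0,k,(0,255,0)); draw(im,n,xf(hexa(0,25.2,15),pose,112.8),x0,y0,k,(0,255,0))
    draw(im,n,xf(circ(0,20,0),pose,112.8),x0,y0,k,(255,255,0))
s0=cv2.imread("raw_scene.png")
d=cv2.resize(s0[212:240,195:223],(448,448),interpolation=cv2.INTER_CUBIC)
t0=cv2.imread("raw_top.png"); e=cv2.convertScaleAbs(cv2.resize(t0[152:180,244:272],(351,351),interpolation=cv2.INTER_CUBIC),alpha=1.8)
bp=(578.4,-80.5,np.radians(118.))
for im,n,x0,y0,k in((d,"scene",195,212,16),(e,"top",244,152,12.536)):
    draw(im,n,xf(circ(0,18,25),bp,0),x0,y0,k,(0,255,0)); draw(im,n,xf(hexa(0,19,38),bp,0),x0,y0,k,(0,255,0))
can=np.zeros((600,800,3),np.uint8)
can[:300,:369]=cv2.resize(a,(369,300));can[:300,400:600]=cv2.resize(b,(200,300));can[300:,:300]=cv2.resize(d,(300,300));can[300:,400:700]=cv2.resize(e,(300,300))
cv2.imwrite("pics/crop4.png",can)
E
```

```text
pred ring top [[204.5076751  204.54024181]] [[256.70144012 155.61610103]]
```

View pics/crop4.png

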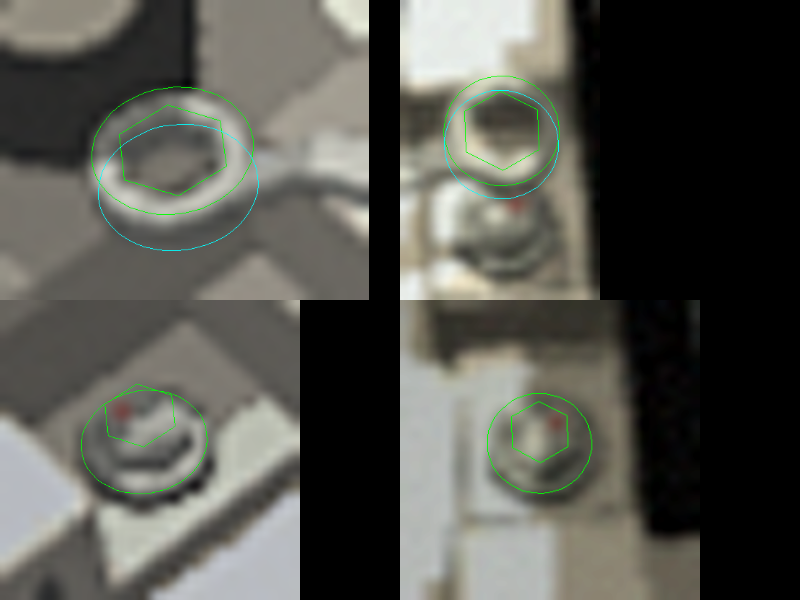

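Emit:
{"method": "drive_tool", "body": {"xyz": [[0,0,0],[0.013,0.09,0],[0,0,0.3],[0,0,0.4],[0,0,0.4],[0,0,0.2],[0,0,0.1],[0,0,0],[0,0,0]], "turn": [[0,0,0.68],[0,0,0],[0,0,0],[0,0,0],[0,0,0],[0,0,0],[0,0,0],[0,0,0],[0,0,0]], "gripper": [5,5,5,5,5,5,5,5,5]}}

```text
t: 9.07
eef_pos: [533.1, 18.4, 57.8]
ee_rot: [0.537, 0.844, 0.0, 0.001]
contact_force: [-0.9, -0.5, -2.5]
width: 11.9
grip_force: 88.0
```

```bash
cat > st.py <<'E'
from h import *
o=r.get_obs(); e=o["eef_pos"]; q=o["ee_rot"]; th=2*np.arctan2(q[1],q[0]); u=np.array([np.cos(th),np.sin(th)])
B=np.array([578,-80.5]); F=o["contact_force"]; 
print("t",round(o["t"],2),"eef",e.round(2),"yaw",np.degrees(th).round(2),"q",q.round(4),"ring",(e[:2]-109.1*u).round(2),"under z",round(e[2]-14.4,2))
print("F",F.round(2),"M",o["moment"].round(3),"F_ax",(F[:2]@u).round(2),"F_tan",(F[1]*u[0]-F[0]*u[1]).round(2))
E
python3 st.py; python3 - <<'E'
import sys; sys.path.insert(0,'.')
from h import *
I={n:vision.read_camera(n)[:,:,::-1] for n in P}
for n in I: cv2.imwrite(f"raw_{n}2.png",I[n])
s,t=I["scene"],I["top"]
o=r.get_obs(); e=o["eef_pos"]; q=o["ee_rot"]; th=2*np.arctan2(q[1],q[0]); pose=(*(e[:2]-109.1*np.array([np.cos(th),np.sin(th)])),th); z=e[2]-14.4
a=cv2.resize(s[208:236,190:222],(512,448),interpolation=cv2.INTER_CUBIC)
b=cv2.convertScaleAbs(cv2.resize(t[150:178,246:264],(288,448),interpolation=cv2.INTER_CUBIC),alpha=1.8)
for im,n,x0,y0 in((a,"scene",190,208),(b,"top",246,150)):
    for R in (circ(0,20,15),hexa(0,25.2,15)):
        p=((proj(n,xf(R,pose,z))-[x0,y0]+.5)*16-.5).astype(int); cv2.polylines(im,[p],True,(0,255,0),1)
cv2.imwrite("pics/crop5.png",np.hstack([a,b]))
E
```

```text
t 9.07 eef [533.06  18.43  57.83] yaw 115.06 q [5.368e-01 8.437e-01 2.000e-04 5.000e-04] ring [579.28 -80.4 ] under z 43.43
F [-0.92 -0.48 -2.48] M [0.046 0.017 0.022] F_ax -0.04 F_tan 1.04
```

View pics/crop5.png

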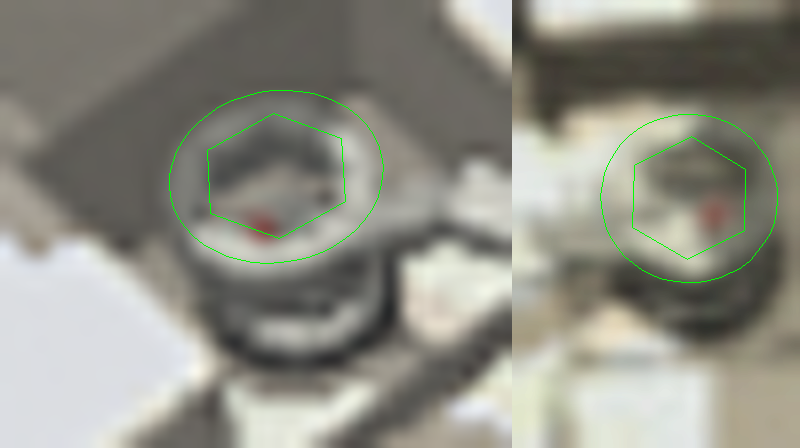

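Ring is concentric with the bolt within about 1–2 mm (scene ring ≈(207,219), dab visible through the hole). Small correction, then down gently.

Emit:
{"method": "drive_tool", "body": {"xyz": [[0.01,-0.024,0.05],[0,0,0.06],[0,0,0.04],[0,0,0.04],[0,0,0]], "turn": [[0,0,0],[0,0,0],[0,0,0],[0,0,0],[0,0,0]], "gripper": [5,5,5,5,5]}}

```text
t: 9.8
eef_pos: [530.6, 18.5, 47.6]
ee_rot: [0.537, 0.844, -0.0, -0.001]
contact_force: [-1.6, 0.2, -1.0]
width: 11.7
grip_force: 88.3
```

```bash
python3 st.py
```

```text
t 9.8 eef [530.64  18.5   47.59] yaw 115.05 q [ 5.369e-01  8.436e-01 -3.000e-04 -5.000e-04] ring [576.83 -80.34] under z 33.19
F [-1.59  0.23 -0.95] M [-0.056  0.289 -0.183] F_ax 0.88 F_tan 1.35
```

Emit:
{"method": "drive_tool", "body": {"xyz": [[0,0,0.04],[0,0,0.04],[0,0,0]], "turn": [[0,0,0],[0,0,0],[0,0,0]], "gripper": [5,5,5]}}

```text
t: 10.18
eef_pos: [530.6, 19.0, 44.0]
ee_rot: [0.537, 0.844, 0.0, -0.001]
contact_force: [-3.9, 4.9, 6.0]
width: 12.0
grip_force: 89.2
```

```bash
python3 st.py
```

```text
t 10.18 eef [530.59  19.03  43.96] yaw 115.05 q [ 5.370e-01  8.436e-01  0.000e+00 -6.000e-04] ring [576.78 -79.81] under z 29.56
F [-3.85  4.9   6.05] M [ 0.047  0.445 -0.263] F_ax 6.07 F_tan 1.42
```

Emit:
{"method": "drive_tool", "body": {"xyz": [[0.03,-0.008,-0.02],[0,0,0],[0,0,0.04],[0,0,0.02],[0,0,0]], "turn": [[0,0,0],[0,0,0],[0,0,0],[0,0,0],[0,0,0]], "gripper": [5,5,5,5,5]}}

```text
t: 10.8
eef_pos: [530.1, 19.9, 41.9]
ee_rot: [0.537, 0.844, 0.0, -0.0]
contact_force: [-4.2, 2.5, 7.4]
width: 11.8
grip_force: 89.2
```

```bash
python3 st.py
```

```text
t 10.8 eef [530.06  19.86  41.89] yaw 115.05 q [ 5.369e-01  8.436e-01  0.000e+00 -2.000e-04] ring [576.25 -78.98] under z 27.49
F [-4.23  2.5   7.38] M [-0.327  0.39  -0.234] F_ax 4.05 F_tan 2.77
```

Emit:
{"method": "drive_tool", "body": {"xyz": [[0.016,-0.01,0],[0,0,0.03],[0,0,0.03],[0,0,0]], "turn": [[0,0,0],[0,0,0],[0,0,0],[0,0,0]], "gripper": [5,5,5,5]}}

```text
t: 11.3
eef_pos: [529.7, 20.5, 38.9]
ee_rot: [0.537, 0.844, 0.0, 0.0]
contact_force: [-3.4, 3.4, 7.3]
width: 12.0
grip_force: 89.4
```

```bash
python3 st.py
```

```text
t 11.3 eef [529.71  20.5   38.94] yaw 115.06 q [5.368e-01 8.437e-01 3.000e-04 1.000e-04] ring [575.93 -78.32] under z 24.54
F [-3.37  3.43  7.26] M [-0.21   0.181 -0.2  ] F_ax 4.54 F_tan 1.6
```

Emit:
{"method": "drive_tool", "body": {"xyz": [[-0.002,0.0951,0],[-0.0083,0.19,0],[-0.0083,0.19,0],[-0.0083,0.19,0],[-0.0083,0.19,0],[0,0,0]], "turn": [[0,0,0.5],[0,0,1],[0,0,1],[0,0,1],[0,0,1],[0,0,0]], "gripper": [5,5,5,5,5,5]}}

```text
t: 12.05
eef_pos: [572.3, 30.5, 39.1]
ee_rot: [0.691, 0.722, 0.001, 0.001]
contact_force: [-2.0, 3.9, 6.1]
width: 11.8
grip_force: 89.2
```

```bash
python3 st.py
```

```text
t 12.05 eef [572.29  30.52  39.14] yaw 92.51 q [6.914e-01 7.224e-01 7.000e-04 7.000e-04] ring [577.07 -78.48] under z 24.74
F [-2.03  3.92  6.09] M [-0.335  0.27  -0.172] F_ax 4.01 F_tan 1.85
```

Emit:
{"method": "drive_tool", "body": {"xyz": [[0.012,0.19,0],[-0.0083,0.19,0],[-0.0083,0.19,0],[-0.0083,0.19,0],[-0.0083,0.19,0],[-0.0083,0.19,0],[-0.002,0.0951,0],[0,0,0]], "turn": [[0,0,1],[0,0,1],[0,0,1],[0,0,1],[0,0,1],[0,0,1],[0,0,0.5],[0,0,0]], "gripper": [5,5,5,5,5,5,5,5]}}

```text
t: 13.05
eef_pos: [630.8, 15.5, 38.4]
ee_rot: [0.866, 0.501, -0.0, 0.001]
contact_force: [0.1, -5.2, -1.3]
width: 12.2
grip_force: 88.3
```

```bash
python3 st.py
```

```text
t 13.05 eef [630.8   15.54  38.36] yaw 60.12 q [ 8.655e-01  5.009e-01 -1.000e-04  1.000e-03] ring [576.44 -79.06] under z 23.96
F [ 0.08 -5.15 -1.29] M [-1.011  0.035  0.318] F_ax -4.43 F_tan -2.63
```

Emit:
{"method": "drive_tool", "body": {"xyz": [[0,0,-0.1],[0,0,-0.2],[0,0,-0.12],[-0.0083,-0.19,0],[-0.0083,-0.19,0],[-0.0083,-0.19,0],[-0.0083,-0.19,0],[-0.0083,-0.19,0],[-0.0083,-0.19,0],[-0.0083,-0.19,0],[-0.0083,-0.19,0],[-0.0083,-0.19,0]], "turn": [[0,0,0],[0,0,0],[0,0,0],[0,0,-1],[0,0,-1],[0,0,-1],[0,0,-1],[0,0,-1],[0,0,-1],[0,0,-1],[0,0,-1],[0,0,-1]], "gripper": [5,5,5,5,5,5,5,5,5,5,5,5]}}

```text
t: 14.55
eef_pos: [546.8, 28.3, 60.0]
ee_rot: [0.607, 0.795, 0.0, -0.0]
contact_force: [0.2, 0.8, -2.4]
width: 12.0
grip_force: 88.5
```

```bash
echo 'print("T", round(o["moment"][2]+0.109*(F[1]*u[0]-F[0]*u[1]),3))' >> st.py; python3 st.py
```

```text
t 14.55 eef [546.84  28.28  60.03] yaw 105.25 q [ 6.070e-01  7.947e-01  3.000e-04 -1.000e-04] ring [575.53 -76.97] under z 45.63
F [ 0.22  0.78 -2.38] M [ 0.033  0.005 -0.01 ] F_ax 0.7 F_tan -0.42
T -0.055
```

Emit:
{"method": "drive_tool", "body": {"xyz": [[-0.0083,-0.19,0],[-0.0083,-0.19,0],[-0.0083,-0.19,0],[-0.002,-0.0951,0],[0,0,0],[0,0,0]], "turn": [[0,0,-1],[0,0,-1],[0,0,-1],[0,0,-0.5],[0,0,0],[0,0,0]], "gripper": [5,5,5,5,5,5]}}

```text
t: 15.3
eef_pos: [517.3, 14.5, 60.0]
ee_rot: [0.481, 0.877, 0.0, 0.0]
contact_force: [0.0, -1.0, -2.7]
width: 12.2
grip_force: 88.5
```

```bash
python3 st.py
```

```text
t 15.3 eef [517.27  14.54  60.01] yaw 122.52 q [4.809e-01 8.768e-01 2.000e-04 2.000e-04] ring [575.92 -77.46] under z 45.61
F [ 0.04 -0.99 -2.72] M [0.022 0.026 0.005] F_ax -0.85 F_tan 0.5
T 0.06
```

Emit:
{"method": "drive_tool", "body": {"xyz": [[-0.012,0,0.1],[0,0,0.1],[0,0,0.06],[0,0,0.06],[0,0,0.04],[0,0,0.03],[0,0,0.03],[0,0,0]], "turn": [[0,0,0],[0,0,0],[0,0,0],[0,0,0],[0,0,0],[0,0,0],[0,0,0],[0,0,0]], "gripper": [5,5,5,5,5,5,5,5]}}

```text
t: 16.3
eef_pos: [517.4, 13.5, 38.8]
ee_rot: [0.481, 0.877, -0.0, 0.0]
contact_force: [0.6, -4.1, -1.0]
width: 12.2
grip_force: 88.8
```

```bash
python3 st.py
```

```text
t 16.3 eef [517.36  13.46  38.81] yaw 122.55 q [ 4.806e-01  8.770e-01 -1.000e-04  2.000e-04] ring [576.06 -78.5 ] under z 24.41
F [ 0.64 -4.08 -0.99] M [-0.846 -0.014 -0.294] F_ax -3.78 F_tan 1.66
T -0.113
```

Emit:
{"method": "drive_tool", "body": {"xyz": [[-0.01,0,0],[-0.0083,0.19,0],[-0.0083,0.19,0],[-0.0083,0.19,0],[-0.0083,0.19,0],[0,0,0]], "turn": [[0,0,0],[0,0,1],[0,0,1],[0,0,1],[0,0,1],[0,0,0]], "gripper": [5,5,5,5,5,5]}}

```text
t: 17.05
eef_pos: [552.8, 27.3, 38.6]
ee_rot: [0.626, 0.78, -0.001, 0.0]
contact_force: [-0.2, -7.0, -2.7]
width: 12.1
grip_force: 88.5
```

```bash
python3 st.py
```

```text
t 17.05 eef [552.84  27.29  38.62] yaw 102.55 q [ 6.256e-01  7.801e-01 -5.000e-04  3.000e-04] ring [576.53 -79.2 ] under z 24.22
F [-0.2  -7.03 -2.68] M [-1.073  0.042 -0.123] F_ax -6.82 F_tan 1.72
T 0.064
```

Emit:
{"method": "drive_tool", "body": {"xyz": [[-0.014,0,0],[0,0,0]], "turn": [[0,0,0],[0,0,0]], "gripper": [5,5]}}

```text
t: 17.3
eef_pos: [552.5, 27.1, 38.8]
ee_rot: [0.625, 0.78, -0.0, -0.0]
contact_force: [-0.1, -3.8, -1.3]
width: 12.3
grip_force: 88.6
```

```bash
python3 st.py
```

```text
t 17.3 eef [552.52  27.07  38.75] yaw 102.57 q [ 6.255e-01  7.802e-01 -1.000e-04 -0.000e+00] ring [576.26 -79.42] under z 24.35
F [-0.1  -3.8  -1.35] M [-0.645  0.028 -0.11 ] F_ax -3.69 F_tan 0.93
T -0.009
```

Emit:
{"method": "drive_tool", "body": {"xyz": [[-0.018,0.19,0],[0,0,0]], "turn": [[0,0,1],[0,0,0]], "gripper": [5,5]}}

```text
t: 17.55
eef_pos: [562.0, 28.6, 38.7]
ee_rot: [0.659, 0.752, -0.0, -0.0]
contact_force: [-1.1, -2.8, -1.8]
width: 12.2
grip_force: 88.6
```

```bash
python3 st.py
```

```text
t 17.55 eef [562.04  28.61  38.73] yaw 97.6 q [ 6.587e-01  7.524e-01 -1.000e-04 -2.000e-04] ring [576.46 -79.53] under z 24.33
F [-1.12 -2.76 -1.78] M [-0.46   0.067 -0.063] F_ax -2.59 F_tan 1.48
T 0.098
```

Emit:
{"method": "drive_tool", "body": {"xyz": [[-0.0083,0.19,0],[0,0,0]], "turn": [[0,0,1],[0,0,0]], "gripper": [5,5]}}

```text
t: 17.8
eef_pos: [571.3, 29.3, 38.7]
ee_rot: [0.69, 0.723, -0.0, -0.0]
contact_force: [-0.8, -0.7, -1.5]
width: 12.2
grip_force: 88.6
```

```bash
python3 st.py
```

```text
t 17.8 eef [571.31  29.34  38.7 ] yaw 92.68 q [ 6.904e-01  7.235e-01 -1.000e-04 -2.000e-04] ring [576.41 -79.64] under z 24.3
F [-0.78 -0.68 -1.5 ] M [-0.403  0.04  -0.011] F_ax -0.64 F_tan 0.82
T 0.078
```

Emit:
{"method": "drive_tool", "body": {"xyz": [[-0.0083,0.19,0],[0,0,0]], "turn": [[0,0,1],[0,0,0]], "gripper": [5,5]}}

```text
t: 18.05
eef_pos: [580.7, 29.3, 38.7]
ee_rot: [0.721, 0.693, -0.0, -0.0]
contact_force: [-0.7, -2.1, -0.7]
width: 12.1
grip_force: 88.6
```

```bash
python3 st.py
```

```text
t 18.05 eef [580.73  29.29  38.74] yaw 87.72 q [ 7.210e-01  6.929e-01 -1.000e-04 -2.000e-04] ring [576.4  -79.72] under z 24.34
F [-0.71 -2.07 -0.75] M [-0.383  0.012  0.028] F_ax -2.1 F_tan 0.63
T 0.097
```

Emit:
{"method": "drive_tool", "body": {"xyz": [[-0.0083,0.19,0],[0,0,0]], "turn": [[0,0,1],[0,0,0]], "gripper": [5,5]}}

```text
t: 18.3
eef_pos: [590.2, 28.4, 38.7]
ee_rot: [0.75, 0.661, -0.0, -0.0]
contact_force: [-0.3, -1.0, -1.7]
width: 11.8
grip_force: 88.6
```

```bash
python3 st.py
```

```text
t 18.3 eef [590.17  28.41  38.74] yaw 82.74 q [ 7.504e-01  6.609e-01 -1.000e-04 -2.000e-04] ring [576.39 -79.82] under z 24.34
F [-0.31 -1.01 -1.72] M [-0.416 -0.039  0.073] F_ax -1.04 F_tan 0.18
T 0.092
```

Emit:
{"method": "drive_tool", "body": {"xyz": [[-0.0083,0.19,0],[0,0,0]], "turn": [[0,0,1],[0,0,0]], "gripper": [5,5]}}

```text
t: 18.55
eef_pos: [599.5, 26.8, 38.7]
ee_rot: [0.779, 0.628, -0.0, -0.0]
contact_force: [-0.1, -1.5, -1.3]
width: 11.9
grip_force: 88.7
```

```bash
python3 st.py
```

```text
t 18.55 eef [599.47  26.76  38.73] yaw 77.75 q [ 7.785e-01  6.276e-01 -1.000e-04 -2.000e-04] ring [576.33 -79.85] under z 24.33
F [-0.05 -1.48 -1.34] M [-0.221 -0.094  0.14 ] F_ax -1.46 F_tan -0.26
T 0.111
```

Emit:
{"method": "drive_tool", "body": {"xyz": [[-0.0083,0.19,0],[0,0,0]], "turn": [[0,0,1],[0,0,0]], "gripper": [5,5]}}

```text
t: 18.8
eef_pos: [608.7, 24.3, 38.7]
ee_rot: [0.805, 0.593, -0.0, -0.0]
contact_force: [0.2, -1.2, -2.2]
width: 11.9
grip_force: 88.7
```

```bash
python3 st.py
```

```text
t 18.8 eef [608.65  24.34  38.73] yaw 72.76 q [ 8.051e-01  5.931e-01 -1.000e-04 -2.000e-04] ring [576.31 -79.86] under z 24.33
F [ 0.24 -1.24 -2.18] M [-0.293 -0.086  0.15 ] F_ax -1.11 F_tan -0.59
T 0.085
```

Emit:
{"method": "drive_tool", "body": {"xyz": [[-0.0083,0.19,0],[0,0,0]], "turn": [[0,0,1],[0,0,0]], "gripper": [5,5]}}

```text
t: 19.05
eef_pos: [617.6, 21.1, 38.8]
ee_rot: [0.83, 0.557, -0.0, -0.0]
contact_force: [1.1, -1.5, -0.9]
width: 11.7
grip_force: 88.7
```

```bash
python3 st.py
```

```text
t 19.05 eef [617.62  21.11  38.75] yaw 67.76 q [ 8.302e-01  5.574e-01 -1.000e-04 -2.000e-04] ring [576.32 -79.88] under z 24.35
F [ 1.09 -1.53 -0.87] M [-0.372 -0.151  0.162] F_ax -1.01 F_tan -1.59
T -0.01
```

Emit:
{"method": "drive_tool", "body": {"xyz": [[-0.0083,0.19,0],[0,0,0]], "turn": [[0,0,1],[0,0,0]], "gripper": [5,5]}}

```text
t: 19.3
eef_pos: [626.2, 17.1, 38.7]
ee_rot: [0.854, 0.521, -0.0, -0.0]
contact_force: [1.1, -1.6, -1.8]
width: 12.2
grip_force: 88.7
```

```bash
python3 st.py
```

```text
t 19.3 eef [626.23  17.12  38.7 ] yaw 62.76 q [ 8.537e-01  5.207e-01 -1.000e-04 -2.000e-04] ring [576.29 -79.88] under z 24.3
F [ 1.09 -1.57 -1.78] M [-0.385 -0.182  0.194] F_ax -0.9 F_tan -1.69
T 0.011
```

Emit:
{"method": "drive_tool", "body": {"xyz": [[0,0,-0.1],[0,0,-0.2],[0,0,-0.12],[-0.0083,-0.19,0],[-0.0083,-0.19,0],[-0.0083,-0.19,0],[-0.0083,-0.19,0],[-0.0083,-0.19,0],[-0.0083,-0.19,0],[-0.0083,-0.19,0],[-0.0083,-0.19,0],[-0.0083,-0.19,0]], "turn": [[0,0,0],[0,0,0],[0,0,0],[0,0,-1],[0,0,-1],[0,0,-1],[0,0,-1],[0,0,-1],[0,0,-1],[0,0,-1],[0,0,-1],[0,0,-1]], "gripper": [5,5,5,5,5,5,5,5,5,5,5,5]}}

```text
t: 20.8
eef_pos: [542.9, 24.6, 60.4]
ee_rot: [0.59, 0.808, 0.0, -0.0]
contact_force: [-0.8, -0.4, -2.0]
width: 12.1
grip_force: 88.6
```

Emit:
{"method": "drive_tool", "body": {"xyz": [[-0.0083,-0.19,0],[-0.0083,-0.19,0],[-0.0083,-0.19,0],[-0.002,-0.0951,0],[0,0,0.1],[0,0,0.08],[0,0,0]], "turn": [[0,0,-1],[0,0,-1],[0,0,-1],[0,0,-0.5],[0,0,0],[0,0,0],[0,0,0]], "gripper": [5,5,5,5,5,5,5]}}

```text
t: 21.68
eef_pos: [513.6, 9.7, 50.4]
ee_rot: [0.461, 0.887, -0.0, -0.0]
contact_force: [-0.1, 0.5, -2.3]
width: 12.4
grip_force: 88.6
```

```bash
python3 st.py
```

```text
t 21.68 eef [513.62   9.74  50.4 ] yaw 125.04 q [ 4.615e-01  8.872e-01 -1.000e-04 -4.000e-04] ring [576.25 -79.59] under z 36.0
F [-0.1   0.52 -2.34] M [ 0.018  0.015 -0.024] F_ax 0.49 F_tan -0.22
T -0.048
```

Emit:
{"method": "drive_tool", "body": {"xyz": [[0,0,0.06],[0,0,0.06],[0,0,0.05],[0,0,0.05],[0,0,0.02],[0,0,0]], "turn": [[0,0,0],[0,0,0],[0,0,0],[0,0,0],[0,0,0],[0,0,0]], "gripper": [5,5,5,5,5,5]}}

```text
t: 22.42
eef_pos: [513.2, 9.6, 38.5]
ee_rot: [0.461, 0.887, -0.0, -0.001]
contact_force: [-2.6, 1.3, -1.2]
width: 12.3
grip_force: 88.7
```

```bash
python3 st.py
```

```text
t 22.43 eef [513.18   9.62  38.52] yaw 125.05 q [ 4.614e-01  8.872e-01 -2.000e-04 -6.000e-04] ring [575.83 -79.7 ] under z 24.12
F [-2.6   1.33 -1.2 ] M [ 0.226  0.379 -0.077] F_ax 2.58 F_tan 1.37
T 0.072
```

Seated. Third stroke, in 5° checked steps (about 102–112° of running done so far).

Emit:
{"method": "drive_tool", "body": {"xyz": [[-0.004,0.19,0],[0,0,0]], "turn": [[0,0,1],[0,0,0]], "gripper": [5,5]}}

```text
t: 22.68
eef_pos: [521.5, 14.9, 38.6]
ee_rot: [0.499, 0.866, -0.0, -0.0]
contact_force: [-1.2, -0.5, -2.5]
width: 11.9
grip_force: 88.6
```

```bash
python3 st.py
```

```text
t 22.68 eef [521.53  14.91  38.6 ] yaw 120.1 q [ 4.992e-01  8.665e-01 -2.000e-04 -3.000e-04] ring [576.25 -79.48] under z 24.2
F [-1.23 -0.47 -2.45] M [ 0.087  0.396 -0.143] F_ax 0.21 F_tan 1.3
T -0.002
```

Emit:
{"method": "drive_tool", "body": {"xyz": [[-0.0083,0.19,0],[0,0,0]], "turn": [[0,0,1],[0,0,0]], "gripper": [5,5]}}

```text
t: 22.92
eef_pos: [529.9, 19.2, 38.6]
ee_rot: [0.536, 0.844, -0.0, -0.0]
contact_force: [-0.9, -0.1, -2.9]
width: 11.9
grip_force: 88.5
```

```bash
python3 st.py
```

```text
t 22.93 eef [529.94  19.16  38.64] yaw 115.19 q [ 5.359e-01  8.443e-01 -2.000e-04 -2.000e-04] ring [576.38 -79.57] under z 24.24
F [-0.87 -0.07 -2.93] M [ 0.059  0.341 -0.19 ] F_ax 0.31 F_tan 0.82
T -0.1
```

Emit:
{"method": "drive_tool", "body": {"xyz": [[-0.0083,0.19,0],[0,0,0]], "turn": [[0,0,1],[0,0,0]], "gripper": [5,5]}}

```text
t: 23.18
eef_pos: [538.7, 22.7, 38.7]
ee_rot: [0.572, 0.82, -0.0, -0.0]
contact_force: [-1.2, 0.2, -2.6]
width: 11.8
grip_force: 88.5
```

```bash
python3 st.py
```

```text
t 23.18 eef [538.69  22.7   38.7 ] yaw 110.23 q [ 5.719e-01  8.203e-01 -2.000e-04 -1.000e-04] ring [576.42 -79.67] under z 24.3
F [-1.2   0.17 -2.59] M [ 0.004  0.249 -0.113] F_ax 0.58 F_tan 1.07
T 0.003
```

Emit:
{"method": "drive_tool", "body": {"xyz": [[-0.0083,0.19,0],[0,0,0]], "turn": [[0,0,1],[0,0,0]], "gripper": [5,5]}}

```text
t: 23.42
eef_pos: [547.8, 25.5, 38.7]
ee_rot: [0.607, 0.795, -0.0, 0.0]
contact_force: [-2.0, -0.4, -2.6]
width: 11.9
grip_force: 88.5
```

```bash
python3 st.py
```

```text
t 23.43 eef [547.77  25.49  38.74] yaw 105.26 q [ 6.070e-01  7.947e-01 -2.000e-04  0.000e+00] ring [576.48 -79.76] under z 24.34
F [-2.   -0.43 -2.56] M [ 0.03   0.201 -0.122] F_ax 0.11 F_tan 2.05
T 0.101
```

Emit:
{"method": "drive_tool", "body": {"xyz": [[-0.0083,0.19,0],[0,0,0]], "turn": [[0,0,1],[0,0,0]], "gripper": [5,5]}}

```text
t: 23.68
eef_pos: [557.0, 27.5, 38.7]
ee_rot: [0.641, 0.768, -0.0, 0.0]
contact_force: [-0.7, -1.2, -2.7]
width: 12.2
grip_force: 88.4
```

```bash
python3 st.py
```

```text
t 23.68 eef [557.01  27.5   38.71] yaw 100.27 q [ 6.410e-01  7.676e-01 -2.000e-04  0.000e+00] ring [576.46 -79.85] under z 24.31
F [-0.7  -1.22 -2.71] M [-0.134  0.138 -0.038] F_ax -1.08 F_tan 0.91
T 0.06
```

Emit:
{"method": "drive_tool", "body": {"xyz": [[-0.0083,0.19,0],[0,0,0]], "turn": [[0,0,1],[0,0,0]], "gripper": [5,5]}}

```text
t: 23.92
eef_pos: [566.4, 28.7, 38.7]
ee_rot: [0.674, 0.739, -0.0, 0.0]
contact_force: [-0.4, -1.2, -2.4]
width: 12.0
grip_force: 88.4
```

```bash
python3 st.py
```

```text
t 23.93 eef [566.37  28.7   38.74] yaw 95.28 q [ 6.738e-01  7.389e-01 -2.000e-04  0.000e+00] ring [576.41 -79.93] under z 24.34
F [-0.37 -1.23 -2.4 ] M [-0.2    0.053  0.019] F_ax -1.19 F_tan 0.48
T 0.072
```

Emit:
{"method": "drive_tool", "body": {"xyz": [[-0.0083,0.19,0],[0,0,0]], "turn": [[0,0,1],[0,0,0]], "gripper": [5,5]}}

```text
t: 24.18
eef_pos: [575.3, 29.2, 38.6]
ee_rot: [0.705, 0.709, -0.001, -0.0]
contact_force: [-1.2, -1.7, -2.6]
width: 12.0
grip_force: 88.5
```

```bash
python3 st.py
```

```text
t 24.18 eef [575.27  29.18  38.57] yaw 90.31 q [ 7.052e-01  7.090e-01 -6.000e-04 -3.000e-04] ring [575.86 -79.92] under z 24.17
F [-1.17 -1.66 -2.64] M [-0.298  0.215  0.231] F_ax -1.66 F_tan 1.17
T 0.359
```

Resistance is appearing (T≈0.36). Smaller steps now.

Emit:
{"method": "drive_tool", "body": {"xyz": [[-0.002,0.076,0],[0,0,0]], "turn": [[0,0,0.4],[0,0,0]], "gripper": [5,5]}}

```text
t: 24.42
eef_pos: [579.1, 29.1, 38.6]
ee_rot: [0.719, 0.695, -0.001, -0.0]
contact_force: [-2.9, -2.4, -2.9]
width: 12.2
grip_force: 88.5
```

```bash
python3 st.py
```

```text
t 24.43 eef [579.14  29.11  38.58] yaw 88.13 q [ 7.185e-01  6.955e-01 -7.000e-04 -3.000e-04] ring [575.58 -79.94] under z 24.18
F [-2.89 -2.42 -2.86] M [-0.442  0.476  0.302] F_ax -2.51 F_tan 2.81
T 0.609
```

Emit:
{"method": "drive_tool", "body": {"xyz": [[-0.002,0.076,0],[0,0,0]], "turn": [[0,0,0.4],[0,0,0]], "gripper": [5,5]}}

```text
t: 24.68
eef_pos: [583.3, 28.9, 38.6]
ee_rot: [0.731, 0.682, -0.001, -0.0]
contact_force: [-4.0, -3.8, -3.5]
width: 11.8
grip_force: 88.5
```

```bash
python3 st.py
```

```text
t 24.68 eef [583.3   28.93  38.59] yaw 86.04 q [ 7.311e-01  6.823e-01 -6.000e-04 -3.000e-04] ring [575.77 -79.91] under z 24.19
F [-4.04 -3.76 -3.49] M [-0.534  0.668  0.3  ] F_ax -4.03 F_tan 3.77
T 0.711
```

Emit:
{"method": "drive_tool", "body": {"xyz": [[-0.002,0.076,0],[0,0,0],[0,0,0]], "turn": [[0,0,0.4],[0,0,0],[0,0,0]], "gripper": [5,5,5]}}

```text
t: 25.05
eef_pos: [586.9, 28.6, 38.5]
ee_rot: [0.743, 0.67, -0.001, -0.0]
contact_force: [-4.0, -3.3, -2.2]
width: 12.2
grip_force: 88.5
```

```bash
python3 st.py
```

```text
t 25.05 eef [586.86  28.64  38.54] yaw 84.1 q [ 7.426e-01  6.698e-01 -6.000e-04 -4.000e-04] ring [575.64 -79.88] under z 24.14
F [-3.96 -3.31 -2.21] M [-0.4    0.737  0.275] F_ax -3.7 F_tan 3.6
T 0.667
```

```bash
cat > avg.py <<'E'
from h import *
T=[];L=[]
for i in range(8):
    o=r.get_obs(); q=o["ee_rot"]; th=2*np.arctan2(q[1],q[0]); u=np.array([np.cos(th),np.sin(th)]); F=o["contact_force"]
    ft=F[1]*u[0]-F[0]*u[1]; T.append(o["moment"][2]+.109*ft); L.append(np.r_[F,o["moment"],np.degrees(th),o["eef_pos"]]); vision.read_camera("top")
print("t",o["t"],"T",np.mean(T).round(3),np.std(T).round(3)); print(np.mean(L,0).round(2)); print(np.std(L,0).round(2))
E
python3 avg.py
```

```text
t 25.4 T 0.714 0.051
[-4.0300e+00 -3.1200e+00 -2.8300e+00 -4.6000e-01  7.1000e-01  3.1000e-01
  8.4100e+01  5.8687e+02  2.8640e+01  3.8570e+01]
[0.32 0.4  0.38 0.04 0.03 0.03 0.   0.02 0.01 0.01]
```

Emit:
{"method": "drive_tool", "body": {"xyz": [[-0.002,0.076,0],[0,0,0]], "turn": [[0,0,0.4],[0,0,0]], "gripper": [5,5]}}

```text
t: 25.7
eef_pos: [590.5, 28.2, 38.5]
ee_rot: [0.754, 0.657, -0.001, -0.0]
contact_force: [-4.8, -3.2, -3.6]
width: 12.3
grip_force: 88.6
```

```bash
python3 avg.py
```

```text
t 26.05 T 0.816 0.038
[-4.1900e+00 -2.6800e+00 -2.8400e+00 -3.8000e-01  7.8000e-01  4.0000e-01
  8.2110e+01  5.9038e+02  2.8240e+01  3.8500e+01]
[0.41 0.43 0.51 0.03 0.02 0.02 0.01 0.04 0.01 0.02]
```

Emit:
{"method": "drive_tool", "body": {"xyz": [[-0.001,0.044,0],[0,0,0]], "turn": [[0,0,0.23],[0,0,0]], "gripper": [5,5]}}

```text
t: 26.35
eef_pos: [592.4, 28.0, 38.4]
ee_rot: [0.761, 0.649, -0.001, -0.001]
contact_force: [-5.4, -2.7, -2.5]
width: 12.2
grip_force: 88.7
```

```bash
python3 avg.py
```

```text
t 26.7 T 0.968 0.063
[-5.0000e+00 -2.3800e+00 -2.7500e+00 -3.7000e-01  8.1000e-01  4.7000e-01
  8.0970e+01  5.9237e+02  2.7970e+01  3.8470e+01]
[0.57 0.36 0.36 0.04 0.04 0.02 0.   0.01 0.01 0.02]
```

Torque 0.97 N m, snug. Unload backwards, then lift.

Emit:
{"method": "drive_tool", "body": {"xyz": [[-0.005,-0.152,0],[-0.003,-0.114,0],[0,0,0]], "turn": [[0,0,-0.8],[0,0,-0.6],[0,0,0]], "gripper": [5,5,5]}}

```text
t: 27.12
eef_pos: [580.8, 29.0, 39.0]
ee_rot: [0.72, 0.694, 0.0, 0.001]
contact_force: [-0.7, -4.6, -3.8]
width: 12.3
grip_force: 88.4
```

```bash
python3 st.py
```

```text
t 27.12 eef [580.82  29.    38.98] yaw 87.87 q [7.201e-01 6.939e-01 4.000e-04 6.000e-04] ring [576.77 -80.02] under z 24.58
F [-0.7  -4.64 -3.79] M [-0.506  0.256 -0.099] F_ax -4.66 F_tan 0.53
T -0.041
```

Emit:
{"method": "drive_tool", "body": {"xyz": [[0,0,-0.1],[0,0,-0.2],[0,0,-0.4],[0,0,-0.5],[0,0,-0.5],[0.3,-0.1,0],[0.77,-0.3,0],[0.77,-0.3,0],[0.77,-0.3,0],[0.77,-0.3,0],[0.77,-0.3,0],[0.77,-0.3,0]], "turn": [[0,0,0],[0,0,0],[0,0,0],[0,0,0],[0,0,0],[0,0,0],[0,0,0],[0,0,0],[0,0,0],[0,0,0],[0,0,0],[0,0,0]], "gripper": [5,5,5,5,5,5,5,5,5,5,5,5]}}

```text
t: 28.62
eef_pos: [492.8, 281.1, 122.8]
ee_rot: [0.72, 0.694, -0.0, -0.001]
contact_force: [0.1, -0.3, -2.2]
width: 11.8
grip_force: 90.5
```

Emit:
{"method": "drive_tool", "body": {"xyz": [[0.42,-0.19,0],[0,0,0],[0,0,0.4],[0,0,0.5],[0,0,0.5],[0,0,0.3],[0,0,0],[0,0,0]], "turn": [[0,0,0.8],[0,0,1],[0,0,1],[0,0,0],[0,0,0],[0,0,0],[0,0,0],[0,0,0]], "gripper": [5,5,5,5,5,5,5,5]}}

```text
t: 29.62
eef_pos: [485.1, 299.9, 39.1]
ee_rot: [0.799, 0.601, -0.0, -0.0]
contact_force: [-1.5, -0.2, -0.0]
width: 12.0
grip_force: 90.5
```

```bash
python3 st.py
```

```text
t 29.62 eef [485.15 299.9   39.1 ] yaw 73.91 q [ 7.991e-01  6.012e-01 -4.000e-04 -0.000e+00] ring [454.91 195.07] under z 24.7
F [-1.52 -0.21 -0.05] M [-0.408  0.218 -0.035] F_ax -0.62 F_tan 1.4
T 0.118
```

Emit:
{"method": "drive_tool", "body": {"xyz": [[0,0,0.12],[0,0,0.12],[0,0,0.06],[0,0,0]], "turn": [[0,0,0],[0,0,0],[0,0,0],[0,0,0]], "gripper": [5,5,5,5]}}

```text
t: 30.12
eef_pos: [485.9, 300.0, 23.8]
ee_rot: [0.799, 0.601, 0.0, 0.0]
contact_force: [0.9, 2.9, 4.9]
width: 11.8
grip_force: 91.0
```

```bash
python3 st.py; python3 - <<'E'
from h import *
I={n:vision.read_camera(n)[:,:,::-1] for n in P}
s,t=I["scene"],I["top"]
a=cv2.resize(s[235:365,255:385],(520,520),interpolation=cv2.INTER_CUBIC)
b=cv2.convertScaleAbs(cv2.resize(t[165:235,105:175],(280,280),interpolation=cv2.INTER_CUBIC),alpha=1.8)
b2=cv2.resize(s[200:240,188:228],(240,240),interpolation=cv2.INTER_CUBIC)
c=np.zeros((520,800,3),np.uint8); c[:,:520]=a; c[:280,520:]=b; c[280:,520:760]=b2
cv2.imwrite("pics/crop6.png",c)
E
```

```text
t 30.12 eef [485.94 300.01  23.75] yaw 73.91 q [7.991e-01 6.012e-01 2.000e-04 1.000e-04] ring [455.71 195.18] under z 9.35
F [0.93 2.94 4.91] M [-0.186  0.053 -0.032] F_ax 3.08 F_tan -0.08
T -0.04
```

View pics/crop6.png

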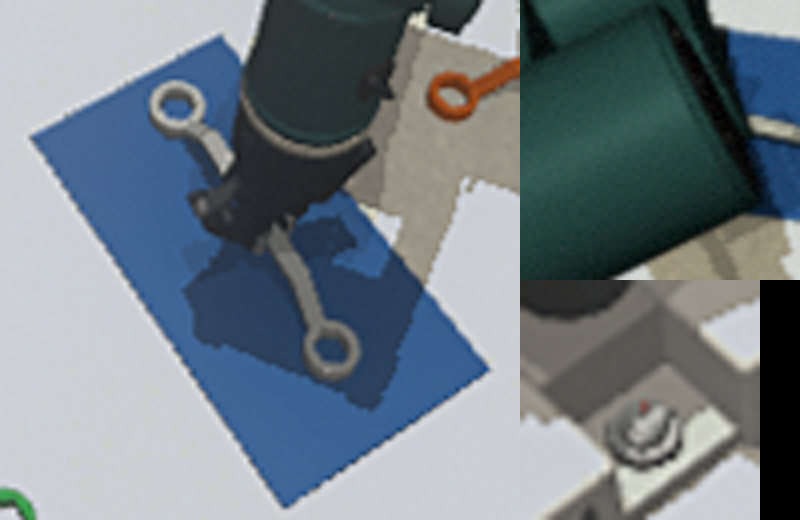

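The spanner is over the mat, with rings near crop (178,105) and (332,350). The large ring touches first, so it is pitched slightly. Lower a little, release and retreat.

Emit:
{"method": "drive_tool", "body": {"xyz": [[0,0,0.04],[0,0,0.03],[0,0,0],[0,0,0],[0,0,0],[0,0,0],[0,0,0],[0,0,0]], "turn": [[0,0,0],[0,0,0],[0,0,0],[0,0,0],[0,0,0],[0,0,0],[0,0,0],[0,0,0]], "gripper": [5,5,5,20,30,45,60,60]}}

```text
t: 31.22
eef_pos: [485.5, 299.8, 20.2]
ee_rot: [0.799, 0.601, -0.0, 0.0]
contact_force: [1.2, 0.0, -0.4]
width: 59.8
grip_force: 0.0
```

Emit:
{"method": "drive_tool", "body": {"xyz": [[0,0,-0.1],[0,0,-0.3],[0,0,-0.5],[0,0,-0.7],[0,0,-0.8],[0,0,-0.8],[-0.5,0,-0.5],[-1,0,0],[-1,0,0],[-1,0,0],[0,0,0],[0,0,0]], "turn": [[0,0,0],[0,0,0],[0,0,0],[0,0,0],[0,0,0],[0,0,0],[0,0,0],[0,0,0],[0,0,0],[0,0,0],[0,0,0],[0,0,0]], "gripper": [60,60,60,60,60,60,60,60,60,60,60,60]}}

```text
t: 32.72
eef_pos: [437.7, 132.1, 206.3]
ee_rot: [0.799, 0.601, 0.001, 0.0]
contact_force: [-0.7, 0.8, -0.0]
width: 59.9
grip_force: 0.0
```

```bash
python3 - <<'E'
from h import *
o=r.get_obs();print(o["t"],o["eef_pos"],o["contact_force"])
I={n:vision.read_camera(n)[:,:,::-1].copy() for n in P}
M={}
for n in I:
    try: M[n]=soft(n,I[n]); x,f=fit({n:M[n]},[455.5,195.5,1.29],4.); print(n,x,f)
    except Exception as e: print(n,e)
a=cv2.resize(I["scene"][235:365,255:385],(520,520),interpolation=cv2.INTER_CUBIC)
b=cv2.convertScaleAbs(cv2.resize(I["top"][160:230,105:210],(420,280),interpolation=cv2.INTER_CUBIC),alpha=1.8)
c=np.zeros((520,800,3),np.uint8); c[:,:520]=a; c[:280,520:]=b[:,:280]
cv2.imwrite("pics/crop7.png",c)
E
```

```text
32.725 [437.71396286 132.08466537 206.2550777 ] [-0.67253119  0.83379059 -0.02812771]
scene [454.99237758 188.36097662   1.29117459] 268.177271768199
top [455.64158762 187.19388865   1.29642828] 21.096273987733476
```

View pics/crop7.png

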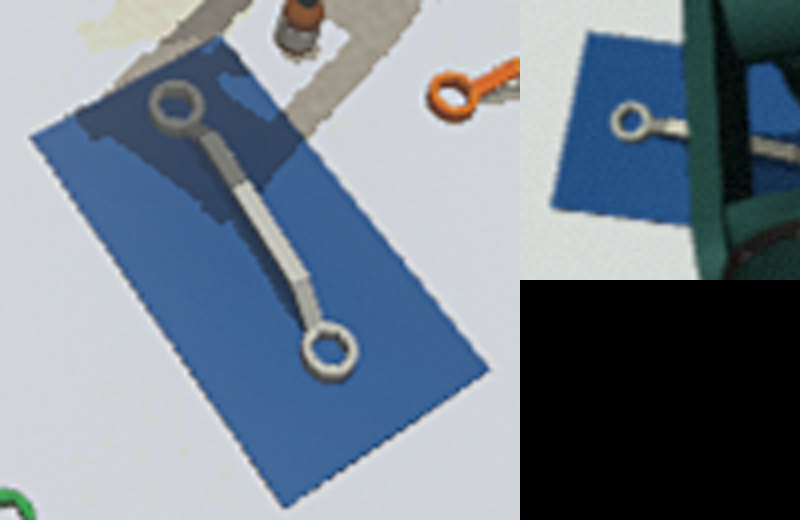

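```bash
python3 -c "
from workcell import job
print(job.hand_in())"
```

```text
the job is handed in; nothing more can be done
None
```

I handed the job in at about 33 s of the 72 s allowed: the bolt read about 0.97 N m, inside the snug range, and the spanner is released on the blue mat (estimated handle middle within about 10 mm of centre); no verdict came back.

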